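Slide a border tile off the rolling board and rack it

ROBOT

A 7-joint arm with a two-finger parallel gripper is mounted at the origin on the work surface. World frame = base frame: x ahead of the robot, y to its left, z up, the work surface at z = 0. Lengths are in m, angles in rad, forces in N, time in s.
With the tool pointing down it reaches from about 0.425 to 0.925 m from the base axis. Payload 6.8 kg.
Tool frame: the origin (TCP) lies between the finger pads; the fingertips stand r.tcp_to_tips ahead of it and the grasp point (between the pads) lies 3 mm ahead of it (r.tcp_to_tips is the distance from the TCP to the fingertips, in m); z points along the fingers, y is the line along which they close (so a half turn about z gives the same grasp; the last joint's range is limited). The gripper opens to 85 mm and grips with 20 to 120 N. Pads are 22 mm wide; open, the fingers measure 114 mm over their backs; the gripper's body (76 mm by 85 mm) begins 54 mm behind the grasp point. The pads swing forward as they close: fully open they stand 13 mm farther back than shut.
Start: joints at [-1.28, 0.477, 0.022, 1.555, -0.011, 1.109, -0.083], TCP at [0.262, 0.622, 0.253] pointing down, gripper open.
Joint ranges: [-2.96, 2.96], [-0.34, 2.1], [-1.41, 1.46], [0.24, 2.44], [-1.37, 4.51], [0.17, 1.92], [-2.96, 2.96]. Speed limits (rad/s): [2.39, 2.39, 3.14, 3.14, 3.14, 3.14, 3.14].

INTERFACE

Orientations are given as a rotation vector (axis times angle).
In Python, from bench import r gives the robot as it stands. The module is installed in compiled form; this text tells all that it offers.
- The arm moves only by the tool step_arm, never from a script. Its argument "moves" is a list of rows, each an object of numbers: "rx", "ry", "rz": the turn, a rotation vector about the tool's x, y, z in degrees; "dx", "dy", "dz": the shift along the tool's x, y, z in mm; "gripper": the opening, from -1 (shut) to 1 (fully open). In form: [{"rx": .., "ry": .., "rz": .., "dx": .., "dy": .., "dz": .., "gripper": ..}, ...]. A call has 1 to 20 rows; each row shifts and turns the commanded pose from where the row before left it, along the tool's axes as they then stand; what a row does not reach is not made up. A row lasts 1/8 s, in which the tool goes at most 62.5 mm and 10.7 degrees, less where a joint would pass 70% of its speed; a pose out of reach is approached as far as the arm can. A call is refused whole if a number of a shift passes 62.5 or a number of a turn 10.7, either way. A call with a gripper value outside its range is refused whole. The fingers move at their own pace and stop on an object; "grip_force" is the grip in N (left out, the last holds). Time passes only in rows, so rows that do not move let the fingers close. It gives the time, the measured TCP pose, the force, the opening and the grip force at its end, in the units of the state.
- r.get_obs(): the state, without advancing time (a new reading comes with each control period).
- r.grab_frame(name): name is "scene" or "top" or "wrist"; returns the picture (384x512x3 uint8, blue, green, red); there is no depth.
- r.camera_info(name): a dict with "mtx" (3x3 intrinsics, pixels), "rvec" (rotation vector, rad) and "tvec" (3), from world to camera coordinates, as OpenCV has them. Camera axes: x right, y down, z forward; pixel columns grow to the right and rows downward; lengths in m; the calibration is good to about 2 mm. A picture is of the moment at which its call begins: read the wrist's pose just before it. camera_info takes no time and is no camera call; for the wrist camera it gives the pose at the moment of the call.
- r.hand_in(): hands the job in; it is judged then, once.
The state is a dict: "clock": time; "joints": joint angles; "qvel": joint speeds; "tau": joint torques, N m; "tcp_pos": TCP position; "orientation": TCP orientation; "contact_force": force on the tool from outside, world axes, zero at the start; "moment": the same for the moment, N m; "grip_width": finger opening in m; "gripper_force": force on a finger pad.
Only numpy, scipy, OpenCV 4.12 (cv2) and the standard library are available. Lean on these libraries where they do the work, as an engineer would, in place of code of your own. Each camera call takes 0.05 s, during which the arm holds its last target. There are 200 camera calls.

TASK

Clear the long terracotta border tile from the rolling board: slide it along its lane until about a third of it sticks out past the board's open end, still lying flat on the board, then grip it by that overhanging end. Lay it flat across both bars of the little drying rack, centred and square to the bars, setting it down rather than dropping it, and let go. Leave the short tile lying where it is.

Things in the scene. Friction and masses are not known exactly. Their poses are not given: they have to be found in the camera images.
- long_tile_center (a point): Centre (half-way up) of the long tile, thin flat terracotta, in mm 46 wide (x) by 200 long (y) by 7 thick (z), 85 to 170 g. It lies loose in one of the board's two lanes (which one varies), length along the lane. The guide strips beside it are as high as the tile, so on the board its sides cannot be gripped; it slides along the lane when pushed at its end.
- short_tile_center (a point): Centre of the short tile, as the long one but only 120 mm long; it lies in the other lane and must stay there.
- board: Fixed plywood rolling board, in mm 180 (x) by 320 (y). Origin: centre of its underside, on the table; flat top 50 up. Aluminium strips 12 wide, 7 high along y at x = -64, 0, +64 leave two 52 wide lanes centred at x = -32 and +32. A like cross strip closes them at the +y end; they are open at the -y edge (y = -160), free space beyond. At least 60 of bare lane lies behind each tile (+y side), room for shut fingertips.
- rack: Fixed wooden drying rack: in mm, base 130 (x) by 110 (y) by 10 high, two bars along its x, 16 wide, 130 long, at y = -32 and +32, tops 45 above the table. Origin: centre of the underside, on the table. The tile is to lie across both bars, length along the rack's y (either way round), its middle over the rack's centre (tile centre then 48.5 above the table).

How it is judged:
On the way, in this order (a step that is already met when the one before it is completed fails the run):
1. the long tile sticks out at least 45 mm past the board's open end while still lying flat on the board (y of long_tile_center in the frame of board between -0.16 and -0.105 m and angle between long_tile_center's own z axis and vertical below 0.06 rad and height (world z) of long_tile_center between 0.05 and 0.058 m), for 0.2 s.
2. the long tile is held by the fingers, low over the rack (within 12 mm of lying on the bars) (contact force between the fingers and long_tile above 1 N and horizontal distance between long_tile_center and rack below 0.04 m and height (world z) of long_tile_center below 0.0605 m), for 0.05 s.
At the end, for the whole second after the job is handed in: The long tile lies flat (within about 4.5 degrees), released and at rest, across both rack bars, its centre within 20 mm of the rack's centre seen from above and its length within about 11 degrees of square to the bars. The short tile has not moved by more than 15 mm (horizontal distance between long_tile_center and rack below 0.02 m and angle between the y axis of long_tile_center and the y axis of rack, either way round below 0.2 rad and angle between long_tile_center's own z axis and vertical below 0.08 rad and height (world z) of long_tile_center between 0.043 and 0.054 m and linear speed of long_tile below 0.02 m/s); the robot touches nothing.
It fails at once if the short tile is moved by more than 15 mm (distance of short_tile_center from where it was at the start of the episode above 0.015 m).
It also fails if it takes over 48 s, if anything falls off the work surface, if the arm or the gripper's body presses on something with over 40 N, if the wrist force passes 120 N, or if a joint passes its speed limit or range.

## Working session

There is one attempt and no reset: what is moved stays moved. The work goes in short steps, Python scripts to look and compute and a tool call to move; the robot and the scene stay as the last step left them, time stands still between calls to the robot, and variables do not carry over. Pictures are saved under pics/ and viewed, at most 10 in all, crops included, and the job is handed in when it is done.

Besides the shell and the picture viewer there is one more tool, called after "Request:" by a JSON object that holds its "api" and its "payload", one argument or row to a line. step_arm: Moves the arm, as the interface text tells. Its arguments: {"type":"object","properties":{"moves":{"type":"array","items":{"type":"object","properties":{"rx":{"type":"number"},"ry":{"type":"number"},"rz":{"type":"number"},"dx":{"type":"number"},"dy":{"type":"number"},"dz":{"type":"number"},"gripper":{"type":"number"}}}},"grip_force":{"type":"number"}},"required":["moves"]}

```bash
mkdir -p pics
python3 - <<'E'
from bench import r
import cv2,numpy as np
o=r.get_obs();print(o['clock'],o['tcp_pos'],o['orientation'],o['grip_width'],r.tcp_to_tips)
for n in('top','scene'):
    f=r.grab_frame(n);cv2.imwrite(f'pics/{n}0.png',f)
    c=r.camera_info(n);print(n,c)
E
```

```text
0.0 [0.26190125 0.62151512 0.25231927] [-6.22193985e-01 -3.07912877e+00  2.86472884e-03] 0.08551709694322301 0.022
top {'mtx': array([[375.19295992,   0.        , 256.76963196],
       [  0.        , 375.19295992, 194.69220973],
       [  0.        ,   0.        ,   1.        ]]), 'rvec': array([ 1.98955714, -2.22615362,  0.23462633]), 'tvec': array([-0.01931033,  0.57291911,  0.62490587])}
scene {'mtx': array([[439.71780264,   0.        , 262.21696974],
       [  0.        , 439.71780264, 186.95425346],
       [  0.        ,   0.        ,   1.        ]]), 'rvec': array([ 2.3856963 ,  0.80253081, -0.25911827]), 'tvec': array([-0.38164679, -0.27065775,  1.10527938])}
```

View pics/top0.png

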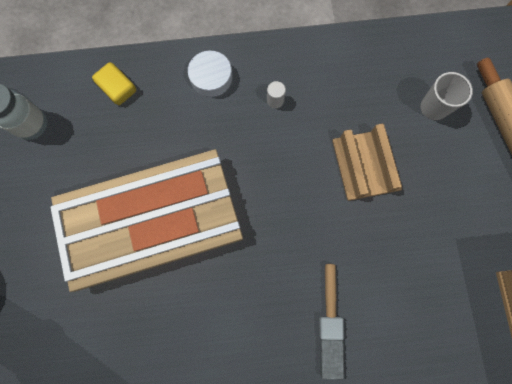

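View pics/scene0.png

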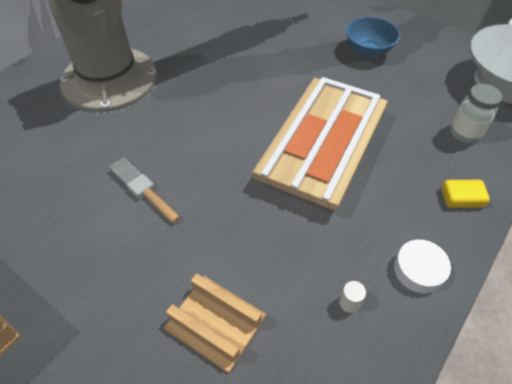

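The top view shows the long tile in the upper lane, about (98,210)-(207,184), and the short one in the lower lane. The open end is on the right at about (230,195), and the rack is at about (367,162). The scene view agrees.

```bash
cat > h.py <<'E'
import cv2,numpy as np
from bench import r
def ray(c,px,z):
    R,_=cv2.Rodrigues(c['rvec']);t=np.ravel(c['tvec'])
    p=cv2.undistortPoints(np.float64(px).reshape(-1,1,2),c['mtx'],None).reshape(-1,2)
    d=np.c_[p,np.ones(len(p))]@R; o=-R.T@t
    return o+d*((z-o[2])/d[:,2])[:,None]
def orange(f):
    h=cv2.cvtColor(f,cv2.COLOR_BGR2HSV)
    return cv2.inRange(h,(0,150,60),(11,255,255))
def blobs(m,amin=150):
    cs,_=cv2.findContours(m,cv2.RETR_EXTERNAL,cv2.CHAIN_APPROX_NONE)
    return sorted([k for k in cs if cv2.contourArea(k)>amin],key=cv2.contourArea,reverse=True)
def rect(P):  # metric min-area rect: centre, long, short, yaw of the long axis
    (cx,cy),_,_=q=cv2.minAreaRect((P[:,:2]*1000).astype(np.float32))
    b=cv2.boxPoints(q);e=[b[1]-b[0],b[2]-b[1]];e.sort(key=np.linalg.norm)
    return cx,cy,np.linalg.norm(e[1]),np.linalg.norm(e[0]),np.degrees(np.arctan2(e[1][1],e[1][0]))
E
python3 - <<'E'
from h import *
for n in('top','scene'):
    f=cv2.imread(f'pics/{n}0.png');c=r.camera_info(n)
    for k in blobs(orange(f)):
        print(n,'tile',cv2.boundingRect(k),np.round(rect(ray(c,k.reshape(-1,2)+0.0,.057)),1))
    h=cv2.cvtColor(f,cv2.COLOR_BGR2HSV)
    m=cv2.inRange(h,(10,60,60),(25,230,255))
    for k in blobs(m,300):
        print(n,'wood',cv2.boundingRect(k),cv2.contourArea(k),[np.round(rect(ray(c,k.reshape(-1,2)+0.0,z)),1).tolist() for z in(.01,.045)])
    m=cv2.inRange(h,(0,0,170),(180,50,255))
    for k in blobs(m,300):
        print(n,'white',cv2.boundingRect(k),np.round(rect(ray(c,k.reshape(-1,2)+0.0,.057)),1))
    c_=(slice(110,215),slice(320,420)) if n=='top' else (slice(265,375),slice(155,275))
    cv2.imwrite(f'pics/rack_{n}.png',cv2.resize(f[c_],None,fx=5,fy=5,interpolation=cv2.INTER_CUBIC))
E
```

```text
top wood (333, 124, 69, 77) 3543.0 [[623.2, -309.6, 143.7, 113.5, 4.9], [613.4, -298.0, 136.8, 108.0, 4.9]]
top wood (68, 229, 175, 63) 1853.5 [[473.8, 120.2, 338.5, 22.1, -79.3], [471.3, 111.0, 322.1, 21.0, -79.3]]
top wood (68, 226, 68, 44) 1625.5 [[508.2, 224.0, 122.4, 51.9, -79.3], [504.0, 209.8, 116.4, 49.4, -79.3]]
top wood (477, 58, 35, 95) 1509.0 [[714.0, -606.1, 211.3, 65.1, -4.6], [699.8, -580.1, 201.0, 61.9, -4.6]]
top wood (51, 150, 167, 55) 1177.5 [[643.2, 152.8, 337.8, 16.8, -79.3], [632.4, 142.0, 321.4, 16.0, -79.3]]
top wood (92, 62, 44, 43) 1034.5 [[852.1, 189.0, 96.2, 58.2, 38.1], [831.3, 176.4, 91.5, 55.3, 38.1]]
top wood (191, 196, 46, 37) 992.5 [[549.8, 4.3, 82.6, 51.8, -79.5], [543.6, 0.7, 78.6, 49.3, -79.5]]
top wood (61, 201, 59, 35) 915.5 [[573.7, 244.7, 107.0, 51.3, -79.0], [566.3, 229.5, 101.8, 48.8, -79.0]]
top wood (325, 264, 12, 54) 502.5 [[382.0, -200.7, 96.1, 20.4, -8.6], [383.9, -194.3, 91.4, 19.4, -8.6]]
top wood (199, 165, 29, 29) 483.0 [[620.4, -1.6, 51.0, 45.0, 10.0], [610.8, -4.9, 48.5, 42.8, 10.0]]
top wood (496, 270, 16, 66) 477.5 [[327.3, -515
[... 584 characters left out ...]
.3, 94.0, 72.2, 37.9], [845.5, 158.6, 89.4, 68.6, 37.9]]
scene wood (306, 85, 38, 43) 682.0 [[481.3, 234.6, 146.6, 49.9, -79.3], [498.4, 199.8, 139.4, 47.5, -79.3]]
scene wood (0, 315, 21, 41) 421.0 [[362.9, -526.7, 68.4, 30.3, -33.3], [385.8, -524.1, 65.1, 28.8, -33.3]]
scene wood (144, 188, 36, 35) 395.0 [[379.3, -200.4, 103.4, 19.9, -8.7], [401.4, -213.9, 98.3, 18.9, -8.7]]
scene white (454, 228, 58, 154) [944.1 -18.2 270.4  80.6 -71.7]
scene white (261, 77, 119, 123) [547.9 124.4 324.  144.7 -79.2]
scene white (398, 239, 53, 48) [844.2 -33.3  88.1  86.2 -67.3]
scene white (472, 19, 40, 62) [720.4 638.1 265.9  94.2 -71.7]
scene white (344, 281, 22, 21) [ 777.6 -149.8   34.8   34.3   37.2]
```

View pics/rack_top.png

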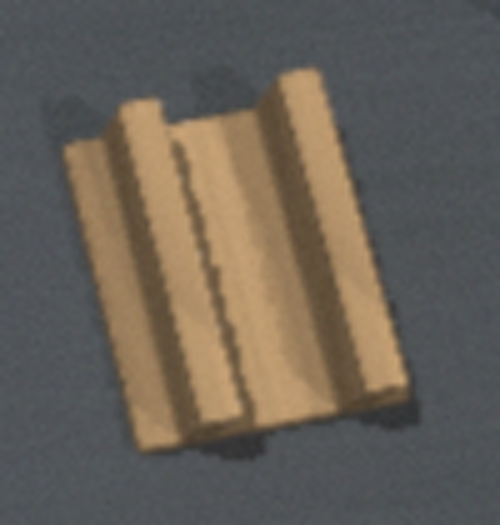

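View pics/rack_scene.png

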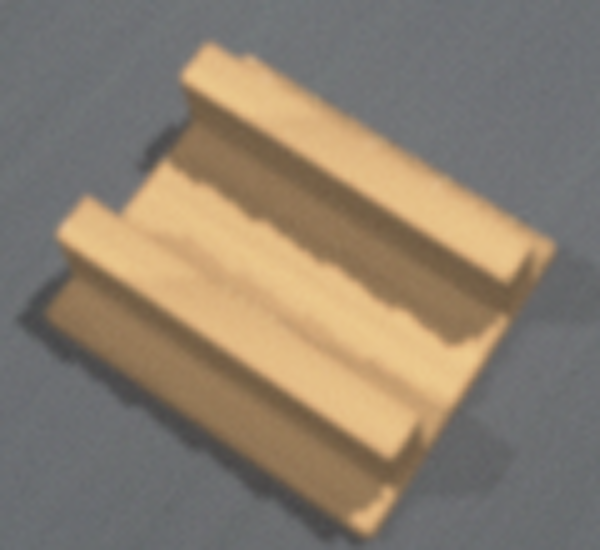

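The crops show both rack bars with their top-face corners clearly visible, for example the top view's right bar runs from (282..320,71) to (370..410,388) in crop pixels. I'll use those, and loosen the tile mask.

```bash
sed -i 's/(0,150,60),(11,255,255)/(3,185,60),(13,255,255)/' h.py
python3 - <<'E'
from h import *
Q={'top':((320,110),[[123,102],[162,102],[205,425],[243,415],[282,72],[320,70],[370,392],[410,385]]),
'scene':((155,265),[[210,42],[182,75],[535,245],[512,283],[88,197],[58,237],[418,415],[395,458]])}
for n,(o,q) in Q.items():
    c=r.camera_info(n);p=ray(c,(np.float64(q)+.5)/5-.5+o,.045)[:,:2]*1000
    e=p.reshape(4,2,2).mean(1);d1=e[1]-e[0];d2=e[3]-e[2]
    print(n,'rack',e.mean(0).round(1),[np.degrees(np.arctan2(d[1],d[0])).round(1) for d in(d1,d2)],np.linalg.norm(d1),np.linalg.norm(e[2:].mean(0)-e[:2].mean(0)))
    f=cv2.imread(f'pics/{n}0.png');h=cv2.cvtColor(f,cv2.COLOR_BGR2HSV)
    pt=(165,230) if n=='top' else (335,145)
    print(h[pt[1],pt[0]], h[195,150] if n=='top' else h[135,305])
    for k in blobs(orange(f)):
        print(' tile',cv2.boundingRect(k),np.round(rect(ray(c,k.reshape(-1,2)+0.0,.057)),1))
from scipy.spatial.transform import Rotation as R
print(R.from_rotvec(r.get_obs()['orientation']).as_matrix().round(3))
E
```

```text
top rack [ 617.2 -311.3] [np.float64(-175.7), np.float64(-175.5)] 129.02181785087492 63.978116709695136
[  9 142 178] [  9 145 176]
scene rack [ 616.6 -311.1] [np.float64(4.5), np.float64(5.0)] 130.3337157671289 64.23750712165631
[  9 149 222] [  9 148 220]
[[-0.922  0.388 -0.001]
 [ 0.388  0.922 -0.002]
 [-0.    -0.002 -1.   ]]
```

```bash
sed -i 's/(3,185,60),(13,255,255)/(4,120,60),(12,255,255)/' h.py
python3 - <<'E'
from h import *
for n in('top','scene'):
    c=r.camera_info(n);f=cv2.imread(f'pics/{n}0.png')
    for k in blobs(orange(f)):
        print(n,' tile',cv2.boundingRect(k),np.round(rect(ray(c,k.reshape(-1,2)+0.0,.057)),1))
a=np.radians(10.7);B=np.array([549.5,125]);ex=np.array([np.cos(a),np.sin(a)]);ey=np.array([-np.sin(a),np.cos(a)])
for y in(160,150,80,-110,-160): print(y,(B+32*ex+y*ey).round(1))
E
```

```text
top  tile (96, 171, 111, 53) [586.1 109.5 200.3  46.3 -79.5]
top  tile (129, 208, 70, 43) [524.3  92.2 120.4  46.3 -79.3]
top  tile (478, 58, 22, 28) [ 765.4 -565.4   55.    29.1   11.2]
scene  tile (307, 110, 55, 72) [584.6 107.1 202.9  45.2 -79.4]
scene  tile (285, 114, 41, 45) [523.1  89.6 122.5  44.8 -79.3]
160 [551.2 288.2]
150 [553.1 278.3]
80 [566.1 209.6]
-110 [601.4  22.9]
-160 [610.7 -26.3]
```

Request:
{"api": "step_arm", "payload": {
  "moves": [
    {"rz": 9.4,"gripper": -1},
    {"rz": 9.4,"gripper": -1},
    {"rz": 9.4,"gripper": -1},
    {"rz": 9.4,"gripper": -1},
    {"rz": 9.4,"gripper": -1},
    {"rz": 9.5,"gripper": -1},
    {"dx": -43,"dy": 22,"gripper": -1},
    {"dx": -43,"dy": 22,"gripper": -1},
    {"dx": -43,"dy": 22,"gripper": -1},
    {"dx": -43,"dy": 22,"gripper": -1},
    {"dx": -43,"dy": 22,"gripper": -1},
    {"dx": -43,"dy": 22,"gripper": -1},
    {"dx": -43,"dy": 22,"gripper": -1},
    {"dx": -43,"dy": 22,"gripper": -1},
    {"dx": -43,"dy": 22,"gripper": -1},
    {"dx": -43,"dy": 22,"gripper": -1},
    {"gripper": -1},
    {"gripper": -1}
  ]
}}

```text
invalid input at $.moves[0]: expected keys rx, ry, rz, dx, dy, dz, gripper
```

```bash
cat > s.py <<'E'
from h import *
from scipy.spatial.transform import Rotation as R
def state():
    o=r.get_obs();M=R.from_rotvec(o['orientation']).as_matrix();p=o['tcp_pos']*1000
    a=np.radians(10.7);B=np.array([549.5,125]);E=np.array([[np.cos(a),np.sin(a)],[-np.sin(a),np.cos(a)]])
    print('t',o['clock'],'tcp',p.round(1),'board xy',(E@(p[:2]-B)).round(1),'yaw of tool y',np.degrees(np.arctan2(M[1,1],M[0,1])).round(2),'z',M[:,2].round(4),'F',o['contact_force'].round(2),'w',round(o['grip_width']*1000,1),o['gripper_force'],'joints',o['joints'].round(2))
E
python3 -c "from s import *;state()"
```

```text
t 0.1 tcp [261.9 621.6 252.4] board xy [-190.4  541.3] yaw of tool y 67.15 z [-5.0e-04 -1.6e-03 -1.0e+00] F [ 1.14  0.12 -0.1 ] w 85.6 0.0 joints [-1.28  0.48  0.02  1.56 -0.01  1.11 -0.08]
```

All keys are required.

Request:
{"api": "step_arm", "payload": {
  "moves": [
    {"rx": 0,"ry": 0,"rz": 9.4,"dx": 0,"dy": 0,"dz": 0,"gripper": -1},
    {"rx": 0,"ry": 0,"rz": 9.4,"dx": 0,"dy": 0,"dz": 0,"gripper": -1},
    {"rx": 0,"ry": 0,"rz": 9.4,"dx": 0,"dy": 0,"dz": 0,"gripper": -1},
    {"rx": 0,"ry": 0,"rz": 9.4,"dx": 0,"dy": 0,"dz": 0,"gripper": -1},
    {"rx": 0,"ry": 0,"rz": 9.4,"dx": 0,"dy": 0,"dz": 0,"gripper": -1},
    {"rx": 0,"ry": 0,"rz": 9.5,"dx": 0,"dy": 0,"dz": 0,"gripper": -1},
    {"rx": 0,"ry": 0,"rz": 0,"dx": -43,"dy": 22,"dz": 0,"gripper": -1},
    {"rx": 0,"ry": 0,"rz": 0,"dx": -43,"dy": 22,"dz": 0,"gripper": -1},
    {"rx": 0,"ry": 0,"rz": 0,"dx": -43,"dy": 22,"dz": 0,"gripper": -1},
    {"rx": 0,"ry": 0,"rz": 0,"dx": -43,"dy": 22,"dz": 0,"gripper": -1},
    {"rx": 0,"ry": 0,"rz": 0,"dx": -43,"dy": 22,"dz": 0,"gripper": -1},
    {"rx": 0,"ry": 0,"rz": 0,"dx": -43,"dy": 22,"dz": 0,"gripper": -1},
    {"rx": 0,"ry": 0,"rz": 0,"dx": -43,"dy": 22,"dz": 0,"gripper": -1},
    {"rx": 0,"ry": 0,"rz": 0,"dx": -43,"dy": 22,"dz": 0,"gripper": -1},
    {"rx": 0,"ry": 0,"rz": 0,"dx": -43,"dy": 22,"dz": 0,"gripper": -1},
    {"rx": 0,"ry": 0,"rz": 0,"dx": -43,"dy": 22,"dz": 0,"gripper": -1},
    {"rx": 0,"ry": 0,"rz": 0,"dx": 0,"dy": 0,"dz": 0,"gripper": -1},
    {"rx": 0,"ry": 0,"rz": 0,"dx": 0,"dy": 0,"dz": 0,"gripper": -1}
  ]
}}

```text
clock: 2.35
tcp_pos: [0.5573, 0.2405, 0.2528]
orientation: [-2.005, -2.417, 0.001]
contact_force: [-1.1, 0.7, 0.1]
grip_width: -0.0
gripper_force: 0.0
```

```bash
python3 -c "from s import *;state()"
```

```text
t 2.35 tcp [557.3 240.5 252.8] board xy [ 29.1 112. ] yaw of tool y 10.65 z [-1.1e-03  1.0e-04 -1.0e+00] F [-1.12  0.75  0.11] w -0.0 0.0 joints [-0.8   0.38  0.38  1.75 -0.16  1.05 -0.18]
```

Request:
{"api": "step_arm", "payload": {
  "moves": [
    {"rx": 0,"ry": 0,"rz": 0,"dx": 0,"dy": 3,"dz": 30,"gripper": -1},
    {"rx": 0,"ry": 0,"rz": 0,"dx": 0,"dy": 0,"dz": 40,"gripper": -1},
    {"rx": 0,"ry": 0,"rz": 0,"dx": 0,"dy": 0,"dz": 40,"gripper": -1},
    {"rx": 0,"ry": 0,"rz": 0,"dx": 0,"dy": 0,"dz": 30,"gripper": -1},
    {"rx": 0,"ry": 0,"rz": 0,"dx": 0,"dy": 0,"dz": 20,"gripper": -1},
    {"rx": 0,"ry": 0,"rz": 0,"dx": 0,"dy": 0,"dz": 10,"gripper": -1},
    {"rx": 0,"ry": 0,"rz": 0,"dx": 0,"dy": 0,"dz": 5,"gripper": -1},
    {"rx": 0,"ry": 0,"rz": 0,"dx": 0,"dy": 0,"dz": 3,"gripper": -1},
    {"rx": 0,"ry": 0,"rz": 0,"dx": 0,"dy": 0,"dz": 0,"gripper": -1},
    {"rx": 0,"ry": 0,"rz": 0,"dx": 0,"dy": 0,"dz": 0,"gripper": -1}
  ]
}}

```text
clock: 3.6
tcp_pos: [0.5611, 0.2408, 0.0759]
orientation: [2.006, 2.418, 0.002]
contact_force: [-0.5, -0.2, 0.5]
grip_width: -0.0001
gripper_force: 0.0
```

Run:
```python
from s import *
state()
f=r.grab_frame('scene');cv2.imwrite('pics/s1.png',cv2.resize(f[60:230,220:420],None,fx=3,fy=3,interpolation=cv2.INTER_CUBIC))
```

```text
t 3.6 tcp [561.1 240.8  75.9] board xy [ 32.9 111.6] yaw of tool y 10.64 z [ 9.e-04  6.e-04 -1.e+00] F [-0.51 -0.23  0.5 ] w -0.1 0.0 joints [-0.73  0.6   0.3   1.86 -0.26  0.71 -0.1 ]
```

View pics/s1.png

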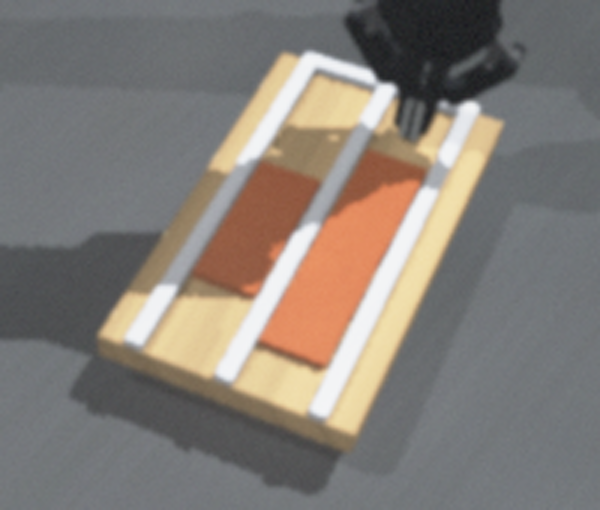

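The shut fingertips stand in the right lane behind the long tile, at about (410,125) in the crop. Now I'll push it.

Request:
{"api": "step_arm", "payload": {
  "moves": [
    {"rx": 0,"ry": 0,"rz": 0,"dx": -5,"dy": -0.5,"dz": 1.5,"gripper": -1},
    {"rx": 0,"ry": 0,"rz": 0,"dx": -8,"dy": 0,"dz": 0,"gripper": -1},
    {"rx": 0,"ry": 0,"rz": 0,"dx": -8,"dy": 0,"dz": 0,"gripper": -1},
    {"rx": 0,"ry": 0,"rz": 0,"dx": -8,"dy": 0,"dz": 0,"gripper": -1},
    {"rx": 0,"ry": 0,"rz": 0,"dx": -8,"dy": 0,"dz": 0,"gripper": -1},
    {"rx": 0,"ry": 0,"rz": 0,"dx": -8,"dy": 0,"dz": 0,"gripper": -1},
    {"rx": 0,"ry": 0,"rz": 0,"dx": -8,"dy": 0,"dz": 0,"gripper": -1},
    {"rx": 0,"ry": 0,"rz": 0,"dx": -8,"dy": 0,"dz": 0,"gripper": -1},
    {"rx": 0,"ry": 0,"rz": 0,"dx": -8,"dy": 0,"dz": 0,"gripper": -1},
    {"rx": 0,"ry": 0,"rz": 0,"dx": -8,"dy": 0,"dz": 0,"gripper": -1},
    {"rx": 0,"ry": 0,"rz": 0,"dx": -8,"dy": 0,"dz": 0,"gripper": -1},
    {"rx": 0,"ry": 0,"rz": 0,"dx": -8,"dy": 0,"dz": 0,"gripper": -1},
    {"rx": 0,"ry": 0,"rz": 0,"dx": -8,"dy": 0,"dz": 0,"gripper": -1},
    {"rx": 0,"ry": 0,"rz": 0,"dx": -8,"dy": 0,"dz": 0,"gripper": -1},
    {"rx": 0,"ry": 0,"rz": 0,"dx": -8,"dy": 0,"dz": 0,"gripper": -1},
    {"rx": 0,"ry": 0,"rz": 0,"dx": -8,"dy": 0,"dz": 0,"gripper": -1},
    {"rx": 0,"ry": 0,"rz": 0,"dx": 0,"dy": 0,"dz": 0,"gripper": -1},
    {"rx": 0,"ry": 0,"rz": 0,"dx": 0,"dy": 0,"dz": 0,"gripper": -1}
  ]
}}

```text
clock: 5.9
tcp_pos: [0.5833, 0.1177, 0.0738]
orientation: [-2.006, -2.418, 0.0]
contact_force: [-0.2, 0.4, 0.0]
grip_width: 0.0001
gripper_force: 0.0
```

```bash
cat >> s.py <<'E'
def tiles(z=.057,names=('top','scene')):
    a=np.radians(10.7);B=np.array([549.5,125]);E=np.array([[np.cos(a),np.sin(a)],[-np.sin(a),np.cos(a)]])
    for n in names:
        c=r.camera_info(n);f=r.grab_frame(n)
        for k in blobs(orange(f))[:2]:
            P=ray(c,k.reshape(-1,2)+0.0,z);q=rect(P)
            b=(P[:,:2]*1000-B)@E.T
            print(n,np.round(q,1),'board c',(E@(np.array(q[:2])-B)).round(1),'y range',b[:,1].min().round(1),b[:,1].max().round(1))
E
python3 -c "from s import *;state();tiles()"
```

```text
t 5.9 tcp [583.3 117.7  73.8] board xy [ 31.9 -13.5] yaw of tool y 10.64 z [-1.e-04 -1.e-04 -1.e+00] F [-0.17  0.43  0.04] w 0.1 0.0 joints [-0.53  0.59  0.3   1.9  -0.26  0.69  0.11]
top [606.4   7.  199.3  47.  -79.2] board c [  34.  -126.5] y range -226.2 -26.8
top [524.4  92.5 119.   46.3 -79.2] board c [-30.7 -27.3] y range -86.8 32.2
scene [604.8   4.8 201.4  47.5 -78.6] board c [  32.  -128.4] y range -229.3 -27.9
scene [523.2  90.  124.   44.6 -79.4] board c [-32.4 -29.5] y range -91.5 32.5
```

Request:
{"api": "step_arm", "payload": {
  "moves": [
    {"rx": 0,"ry": 0,"rz": 0,"dx": -4,"dy": 0,"dz": 0,"gripper": -1},
    {"rx": 0,"ry": 0,"rz": 0,"dx": 0,"dy": 0,"dz": 0,"gripper": -1},
    {"rx": 0,"ry": 0,"rz": 0,"dx": 0,"dy": 0,"dz": 0,"gripper": -1},
    {"rx": 0,"ry": 0,"rz": 0,"dx": 6,"dy": 0,"dz": 0,"gripper": -1},
    {"rx": 0,"ry": 0,"rz": 0,"dx": 0,"dy": 0,"dz": -20,"gripper": -1},
    {"rx": 0,"ry": 0,"rz": 0,"dx": 0,"dy": 0,"dz": -40,"gripper": -1},
    {"rx": 0,"ry": 0,"rz": 0,"dx": 0,"dy": 0,"dz": -30,"gripper": 1},
    {"rx": 0,"ry": 0,"rz": 0,"dx": -35,"dy": 0,"dz": 0,"gripper": 1},
    {"rx": 0,"ry": 0,"rz": 0,"dx": -45,"dy": 0,"dz": 0,"gripper": 1},
    {"rx": 0,"ry": 0,"rz": 0,"dx": -45,"dy": 0,"dz": 0,"gripper": 1},
    {"rx": 0,"ry": 0,"rz": 0,"dx": -36,"dy": 0,"dz": 0,"gripper": 1},
    {"rx": 0,"ry": 0,"rz": 0,"dx": -20,"dy": 0,"dz": 0,"gripper": 1},
    {"rx": 0,"ry": 0,"rz": 0,"dx": 0,"dy": 0,"dz": 0,"gripper": 1},
    {"rx": 0,"ry": 0,"rz": 0,"dx": 0,"dy": 0,"dz": 0,"gripper": 1}
  ]
}}

```text
clock: 7.75
tcp_pos: [0.6164, -0.056, 0.1639]
orientation: [-2.002, -2.419, -0.001]
contact_force: [-0.7, 0.3, -1.0]
grip_width: 0.0853
gripper_force: 0.0
```

Run:
```python
from s import *
state();tiles()
c=r.camera_info('wrist');f=r.grab_frame('wrist');cv2.imwrite('pics/w1.png',f)
for k in blobs(orange(f))[:2]: print('wrist',cv2.boundingRect(k),np.round(rect(ray(c,k.reshape(-1,2)+0.,.057)),1))
```

```text
t 7.75 tcp [616.4 -56.  163.9] board xy [  32.2 -190.2] yaw of tool y 10.78 z [-2.0e-04  1.3e-03 -1.0e+00] F [-0.67  0.34 -1.03] w 85.3 0.0 joints [-0.28  0.5   0.37  1.8  -0.23  0.89  0.38]
top [ 765.7 -565.4   54.4   29.    11.2] board c [  84.2 -718.6] y range -733.2 -704.2
scene [608.2 -11.3 173.3  47.5 -78.9] board c [  32.4 -144.9] y range -231.6 -58.4
scene [533.   45.3  42.7  33.6   3.1] board c [-31.  -75.2] y range -91.9 -57.4
wrist (224, 0, 73, 242) [609.7  -9.4 169.5  47.1 -79.2]
wrist (123, 0, 76, 51) [533.4  47.5  46.9  29.3  10.8]
```

View pics/w1.png

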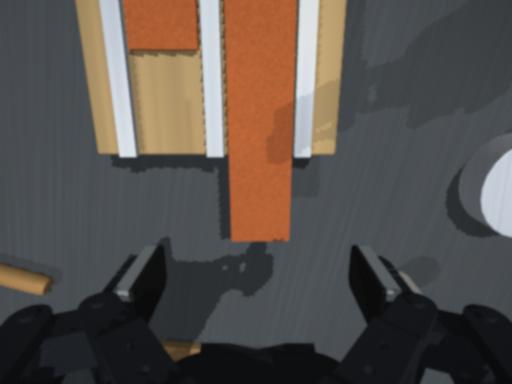

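The wrist view shows the long tile overhanging straight, its end at (260,241) between the open fingers and the board edge at row 155. Next I'll descend and grip.

Request:
{"api": "step_arm", "payload": {
  "moves": [
    {"rx": 0,"ry": 0,"rz": 0,"dx": -3,"dy": 1,"dz": 25,"gripper": 1},
    {"rx": 0,"ry": 0,"rz": 0,"dx": 0,"dy": 0,"dz": 35,"gripper": 1},
    {"rx": 0,"ry": 0,"rz": 0,"dx": 0,"dy": 0,"dz": 30,"gripper": 1},
    {"rx": 0,"ry": 0,"rz": 0,"dx": 0,"dy": 0,"dz": 15,"gripper": 1},
    {"rx": 0,"ry": 0,"rz": 0,"dx": 0,"dy": 0,"dz": 4,"gripper": 1},
    {"rx": 0,"ry": 0,"rz": 0,"dx": 0,"dy": 0,"dz": 0,"gripper": 1},
    {"rx": 0,"ry": 0,"rz": 0,"dx": 0,"dy": 0,"dz": 0,"gripper": 0.3},
    {"rx": 0,"ry": 0,"rz": 0,"dx": 0,"dy": 0,"dz": 0,"gripper": 0.2},
    {"rx": 0,"ry": 0,"rz": 0,"dx": 0,"dy": 0,"dz": 0,"gripper": 0},
    {"rx": 0,"ry": 0,"rz": 0,"dx": 0,"dy": 0,"dz": 0,"gripper": -0.2},
    {"rx": 0,"ry": 0,"rz": 0,"dx": 0,"dy": 0,"dz": 0,"gripper": -0.5},
    {"rx": 0,"ry": 0,"rz": 0,"dx": 0,"dy": 0,"dz": 0,"gripper": -0.5}
  ],
  "grip_force": 100
}}

```text
clock: 9.4
tcp_pos: [0.6185, -0.061, 0.0555]
orientation: [2.005, 2.417, 0.001]
contact_force: [-0.8, -1.1, 5.3]
grip_width: 0.0439
gripper_force: 100.6
```

```bash
python3 -c "from s import *;state()"
```

```text
t 9.4 tcp [618.5 -61.   55.5] board xy [  33.2 -195.6] yaw of tool y 10.65 z [ 1.1e-03  2.0e-04 -1.0e+00] F [-0.76 -1.07  5.26] w 43.9 100.64703226089478 joints [-0.23  0.65  0.31  1.84 -0.29  0.69  0.44]
```

Request:
{"api": "step_arm", "payload": {
  "moves": [
    {"rx": 0,"ry": 0,"rz": 0,"dx": 0,"dy": 0,"dz": -4,"gripper": -0.5},
    {"rx": 0,"ry": 0,"rz": 0,"dx": 0,"dy": 0,"dz": -10,"gripper": -0.5},
    {"rx": 0,"ry": 0,"rz": 0,"dx": 0,"dy": 0,"dz": -20,"gripper": -0.5},
    {"rx": 0,"ry": 0,"rz": 0,"dx": 0,"dy": 0,"dz": -30,"gripper": -0.5},
    {"rx": 0,"ry": 0,"rz": 0,"dx": 0,"dy": 0,"dz": -26,"gripper": -0.5},
    {"rx": 0,"ry": 0,"rz": 0,"dx": 0,"dy": 0,"dz": -10,"gripper": -0.5},
    {"rx": 0,"ry": 0,"rz": 0,"dx": 0,"dy": 0,"dz": 0,"gripper": -0.5},
    {"rx": 0,"ry": 0,"rz": 0,"dx": 0,"dy": 0,"dz": 0,"gripper": -0.5}
  ]
}}

```text
clock: 10.4
tcp_pos: [0.6172, -0.0607, 0.1538]
orientation: [-2.005, -2.417, 0.002]
contact_force: [-0.3, -0.7, -0.9]
grip_width: 0.0435
gripper_force: 101.8
```

Run:
```python
from s import *
state()
f=r.grab_frame('scene');cv2.imwrite('pics/s2.png',f[20:320,180:512])
f=r.grab_frame('wrist');c=r.camera_info('wrist')
for z in(.150,.157,.164):
  k=blobs(orange(f))[0];P=ray(c,k.reshape(-1,2)+0.,z);print(z,cv2.boundingRect(k),np.round(rect(P),1))
```

```text
t 10.4 tcp [617.2 -60.7 153.8] board xy [  32.1 -195.1] yaw of tool y 10.66 z [-1.7e-03  1.0e-04 -1.0e+00] F [-0.29 -0.73 -0.93] w 43.5 101.76003813743591 joints [-0.27  0.52  0.37  1.8  -0.23  0.87  0.39]
0.15 (117, 0, 210, 336) [598.5 -28.1 142.7  72.9 -79.4]
0.157 (117, 0, 210, 336) [598.7 -25.6 134.6  68.8 -79.4]
0.164 (117, 0, 210, 336) [599.  -23.2 126.5  64.7 -79.4]
```

View pics/s2.png

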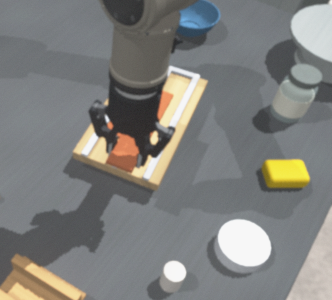

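Tile is held and looks level, with the short tile staying in its lane. I'll carry it to the rack.

Request:
{"api": "step_arm", "payload": {
  "moves": [
    {"rx": 0,"ry": 0,"rz": 3.03,"dx": 0,"dy": 0,"dz": 0,"gripper": -0.5},
    {"rx": 0,"ry": 0,"rz": 3.03,"dx": 0,"dy": 0,"dz": 0,"gripper": -0.5},
    {"rx": 0,"ry": 0,"rz": 0,"dx": -10,"dy": -1,"dz": 0,"gripper": -0.5},
    {"rx": 0,"ry": 0,"rz": 0,"dx": -20,"dy": -1.3,"dz": 0,"gripper": -0.5},
    {"rx": 0,"ry": 0,"rz": 0,"dx": -25,"dy": -1.5,"dz": 0,"gripper": -0.5},
    {"rx": 0,"ry": 0,"rz": 0,"dx": -30,"dy": -1.5,"dz": 0,"gripper": -0.5},
    {"rx": 0,"ry": 0,"rz": 0,"dx": -30,"dy": -2,"dz": 0,"gripper": -0.5},
    {"rx": 0,"ry": 0,"rz": 0,"dx": -30,"dy": -2,"dz": 0,"gripper": -0.5},
    {"rx": 0,"ry": 0,"rz": 0,"dx": -30,"dy": -2,"dz": 0,"gripper": -0.5},
    {"rx": 0,"ry": 0,"rz": 0,"dx": -30,"dy": -2,"dz": 0,"gripper": -0.5},
    {"rx": 0,"ry": 0,"rz": 0,"dx": -30,"dy": -2,"dz": 0,"gripper": -0.5},
    {"rx": 0,"ry": 0,"rz": 0,"dx": -30,"dy": -2,"dz": 0,"gripper": -0.5},
    {"rx": 0,"ry": 0,"rz": 0,"dx": -25,"dy": -1.5,"dz": 0,"gripper": -0.5},
    {"rx": 0,"ry": 0,"rz": 0,"dx": -15,"dy": -1,"dz": 0,"gripper": -0.5},
    {"rx": 0,"ry": 0,"rz": 0,"dx": -8.5,"dy": -0.5,"dz": 0,"gripper": -0.5},
    {"rx": 0,"ry": 0,"rz": 0,"dx": 0,"dy": 0,"dz": 15,"gripper": -0.5},
    {"rx": 0,"ry": 0,"rz": 0,"dx": 0,"dy": 0,"dz": 30,"gripper": -0.5},
    {"rx": 0,"ry": 0,"rz": 0,"dx": 0,"dy": 0,"dz": 25,"gripper": -0.5},
    {"rx": 0,"ry": 0,"rz": 0,"dx": 0,"dy": 0,"dz": 0,"gripper": -0.5},
    {"rx": 0,"ry": 0,"rz": 0,"dx": 0,"dy": 0,"dz": 0,"gripper": -0.5}
  ]
}}

```text
clock: 13.0
tcp_pos: [0.6234, -0.3745, 0.0853]
orientation: [2.129, 2.309, 0.001]
contact_force: [-1.1, -0.6, -0.6]
grip_width: 0.0436
gripper_force: 101.8
```

Run:
```python
from s import *
state()
for n in('scene','top','wrist'):
    f=r.grab_frame(n);cv2.imwrite(f'pics/{n}3.png',f);c=r.camera_info(n)
    for k in blobs(orange(f))[:3]:
        print(n,cv2.boundingRect(k),np.round(rect(ray(c,k.reshape(-1,2)+0.,.087)),1),np.round(rect(ray(c,k.reshape(-1,2)+0.,.057)),1))
a=cv2.imread('pics/scene3.png')[150:384,100:356];b=cv2.imread('pics/wrist3.png')
b=cv2.resize(b,(400,300));a=cv2.resize(a,(328,300));cv2.imwrite('pics/c3.png',np.hstack([a,b]))
```

```text
t 13.0 tcp [ 623.4 -374.5   85.3] board xy [ -20.1 -504.6] yaw of tool y 4.64 z [ 6.e-04 -1.e-04 -1.e+00] F [-1.08 -0.62 -0.55] w 43.6 101.83151364326477 joints [ 0.22  0.76  0.37  1.55 -0.33  0.89  0.78]
scene (201, 247, 60, 86) [ 615.9 -280.1  140.3   49.   -86.1] [ 605.8 -270.9  146.9   51.3  -86.1]
scene (285, 114, 41, 45) [537.   64.4 117.3  42.6 -79.3] [523.2  89.8 122.9  44.6 -79.3]
scene (160, 339, 33, 29) [ 624.7 -395.1   45.1   26.4    3.9] [ 614.9 -391.3   47.3   27.7    3.9]
top (321, 131, 100, 42) [ 617.2 -299.3  184.7   49.5  -86. ] [ 626.3 -309.9  193.3   51.8  -86. ]
top (129, 208, 69, 43) [519.8  84.8 114.6  43.8 -79.4] [524.4  92.  119.9  45.9 -79.4]
wrist (191, 0, 137, 336) [ 620.6 -338.3  137.8   46.1  -85.9] [ 621.6 -348.4  172.5   57.8  -85.9]
```

View pics/c3.png

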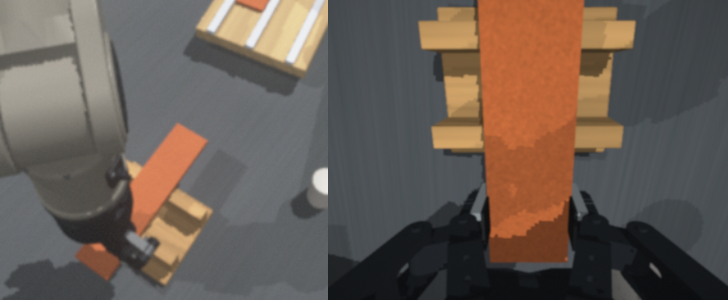

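Run:
```python
from s import *
f=cv2.imread('pics/wrist3.png');c=r.camera_info('wrist');k=max(blobs(orange(f)),key=cv2.contourArea)
m=cv2.drawContours(np.zeros(f.shape[:2],np.uint8),[k],-1,255,-1)
cam=-cv2.Rodrigues(c['rvec'])[0].T@np.ravel(c['tvec']);print(cam)
for v in(5,50,100,150,200,230):
    u=np.flatnonzero(m[v]);P=ray(c,[[u[0]-.5,v],[u[-1]+.5,v]],.087);w=np.linalg.norm(P[1]-P[0])*1000
    print(v,P.mean(0).round(4),round(w,1),'z for 46 mm',(cam[2]-(cam[2]-.087)*46/w).round(4))
```

```text
[ 0.61686414 -0.29798023  0.20596211]
5 [ 0.6158 -0.2712  0.087 ] 45.9 z for 46 mm 0.0867
50 [ 0.6167 -0.2851  0.087 ] 45.3 z for 46 mm 0.0851
100 [ 0.6179 -0.3018  0.087 ] 45.5 z for 46 mm 0.0858
150 [ 0.6192 -0.3202  0.087 ] 45.8 z for 46 mm 0.0866
200 [ 0.6208 -0.3404  0.087 ] 45.8 z for 46 mm 0.0864
230 [ 0.6216 -0.3535  0.087 ] 45.9 z for 46 mm 0.0869
```

The tile is level, centred and square over the rack. Lower it gently.

Request:
{"api": "step_arm", "payload": {
  "moves": [
    {"rx": 0,"ry": 0,"rz": 0,"dx": 0,"dy": -1.5,"dz": 10,"gripper": -0.5},
    {"rx": 0,"ry": 0,"rz": 0,"dx": 0,"dy": 0,"dz": 10,"gripper": -0.5},
    {"rx": 0,"ry": 0,"rz": 0,"dx": 0,"dy": 0,"dz": 6,"gripper": -0.5},
    {"rx": 0,"ry": 0,"rz": 0,"dx": 0,"dy": 0,"dz": 4,"gripper": -0.5},
    {"rx": 0,"ry": 0,"rz": 0,"dx": 0,"dy": 0,"dz": 1,"gripper": -0.5},
    {"rx": 0,"ry": 0,"rz": 0,"dx": 0,"dy": 0,"dz": 1,"gripper": -0.5},
    {"rx": 0,"ry": 0,"rz": 0,"dx": 0,"dy": 0,"dz": 1,"gripper": -0.5},
    {"rx": 0,"ry": 0,"rz": 0,"dx": 0,"dy": 0,"dz": 0,"gripper": -0.5},
    {"rx": 0,"ry": 0,"rz": 0,"dx": 0,"dy": 0,"dz": 0,"gripper": -0.5}
  ]
}}

```text
clock: 14.28
tcp_pos: [0.6214, -0.3752, 0.0519]
orientation: [2.131, 2.308, 0.0]
contact_force: [-0.3, -0.1, -0.9]
grip_width: 0.0435
gripper_force: 101.9
```

Request:
{"api": "step_arm", "payload": {
  "moves": [
    {"rx": 0,"ry": 0,"rz": 0,"dx": 0,"dy": 0,"dz": 0.7,"gripper": -0.5},
    {"rx": 0,"ry": 0,"rz": 0,"dx": 0,"dy": 0,"dz": 0.7,"gripper": -0.5},
    {"rx": 0,"ry": 0,"rz": 0,"dx": 0,"dy": 0,"dz": 0,"gripper": -0.5},
    {"rx": 0,"ry": 0,"rz": 0,"dx": 0,"dy": 0,"dz": 0,"gripper": -0.5}
  ]
}}

```text
clock: 14.78
tcp_pos: [0.6214, -0.3753, 0.0509]
orientation: [2.131, 2.308, 0.0]
contact_force: [-1.8, 0.3, 5.1]
grip_width: 0.0435
gripper_force: 102.5
```

The upward force of 5 N shows the tile resting on the bars. Release and lift away.

Request:
{"api": "step_arm", "payload": {
  "moves": [
    {"rx": 0,"ry": 0,"rz": 0,"dx": 0,"dy": 0,"dz": 0,"gripper": 0.2},
    {"rx": 0,"ry": 0,"rz": 0,"dx": 0,"dy": 0,"dz": 0,"gripper": 0.5},
    {"rx": 0,"ry": 0,"rz": 0,"dx": 0,"dy": 0,"dz": 0,"gripper": 1},
    {"rx": 0,"ry": 0,"rz": 0,"dx": 0,"dy": 0,"dz": 0,"gripper": 1},
    {"rx": 0,"ry": 0,"rz": 0,"dx": 0,"dy": 0,"dz": 0,"gripper": 1},
    {"rx": 0,"ry": 0,"rz": 0,"dx": 0,"dy": 0,"dz": -10,"gripper": 1},
    {"rx": 0,"ry": 0,"rz": 0,"dx": 0,"dy": 0,"dz": -25,"gripper": 1},
    {"rx": 0,"ry": 0,"rz": 0,"dx": 0,"dy": 0,"dz": -40,"gripper": 1},
    {"rx": 0,"ry": 0,"rz": 0,"dx": 0,"dy": 0,"dz": -40,"gripper": 1},
    {"rx": 0,"ry": 0,"rz": 0,"dx": -30,"dy": 0,"dz": -20,"gripper": 1},
    {"rx": 0,"ry": 0,"rz": 0,"dx": -30,"dy": 0,"dz": 0,"gripper": 1},
    {"rx": 0,"ry": 0,"rz": 0,"dx": 0,"dy": 0,"dz": 0,"gripper": 1},
    {"rx": 0,"ry": 0,"rz": 0,"dx": 0,"dy": 0,"dz": 0,"gripper": 1}
  ]
}}

```text
clock: 16.4
tcp_pos: [0.6262, -0.4342, 0.1854]
orientation: [-2.13, -2.308, -0.001]
contact_force: [0.4, 0.6, 0.5]
grip_width: 0.0856
gripper_force: 0.0
```

Run:
```python
from s import *
state();tiles(.052)
c=r.camera_info('wrist');f=r.grab_frame('wrist');cv2.imwrite('pics/w4.png',f)
k=blobs(orange(f))[0];print(cv2.boundingRect(k),np.round(rect(ray(c,k.reshape(-1,2)+0.,.052)),1))
```

```text
t 16.4 tcp [ 626.2 -434.2  185.4] board xy [ -28.5 -563.7] yaw of tool y 4.6 z [ 0.e+00  9.e-04 -1.e+00] F [0.39 0.62 0.46] w 85.6 0.0 joints [ 0.28  0.71  0.41  1.39 -0.3   1.1   0.82]
top [ 616.4 -307.5  200.    49.6  -86.5] board c [ -14.5 -437.4] y range -538.3 -336.4
top [525.2  93.4 120.9  46.4 -79.4] board c [-29.8 -26.5] y range -87.0 33.9
scene [ 615.1 -302.9  186.1   49.7  -85.6] board c [ -15.  -432.6] y range -527.4 -337.9
scene [520.8  93.9 123.8  44.9 -79.3] board c [-33.9 -25.2] y range -87.1 36.7
(225, 0, 66, 157) [ 619.7 -351.9  112.7   47.4  -85.8]
```

View pics/w4.png

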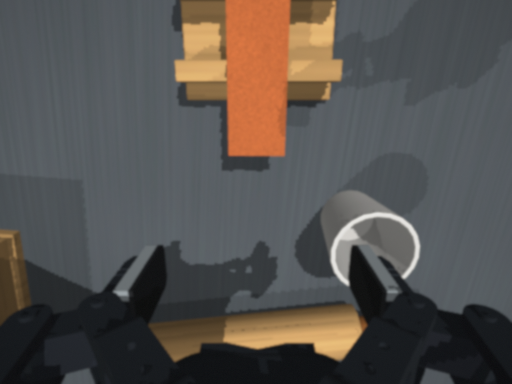

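The tile lies flat across the bars with its end at (257,156). Its centre is about (616,-308) against the rack's (617,-311), and the fingers are clear of it.

```bash
python3 -c "from bench import r;print(r.hand_in())"
```

```text
the job is handed in; nothing more can be done
None
```

I laid the long tile flat on the rack, about 3–4 mm off centre and within about 2° of square by the top camera, released it and handed the job in at about 16.5 s; the short tile stayed put, and the hand-in returned no verdict.

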